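# Lay out a hot-toddy set on the home bar

## Robot

A 6-joint arm with a two-finger parallel gripper is mounted at the origin on a cart in front of the work surface, level with it; the furniture and walls round the work are solid. World frame = base frame: x ahead of the robot, y to its left, z up, the work surface at z = 0. Lengths are in mm, angles in rad, forces in N, time in s.
With the tool pointing down it reaches from about 350 to 975 mm from the base axis. Payload 7.1 kg.
Tool frame: the origin (TCP) lies on the front face of the gripper's body, between the roots of the fingers; the fingertips stand 80 mm ahead of it and the grasp point (between the pads) lies 61 mm ahead of it (env.tips_ahead is the distance from the TCP to the fingertips, in mm); z points along the fingers, y is the line along which they close (so a half turn about z gives the same grasp; the last joint's range is limited). The gripper opens to 88 mm and grips with 3 to 60 N. Pads are 20 mm wide; open, the fingers measure 115 mm over their backs; the gripper's body (75 mm by 178 mm) begins 61 mm behind the grasp point.
Start: joints at [-1.121, 0.423, 1.63, -0, 1.089, -0.019], TCP at [282.399, -557.545, 302.675] pointing down, gripper open.
Joint ranges: [-3, 3], [-0.9, 2.11], [0.09, 2.58], [-1.31, 4.45], [0.11, 2.69], [-2.54, 2.54]. Speed limits (rad/s): [2.39, 2.39, 3.01, 3.14, 3.14, 3.14].

## Interface

Orientations are given as a unit quaternion [x, y, z, w].
In Python, from station import env, set_gripper, viewer, workorder gives the robot as it stands. Calls block until the motion is done:
- env.reach(position, orientation): joint-space move of the TCP to a pose.
- env.move_l(position, rot=None, rate=150, f_stop=None): straight line of the TCP; rot=None keeps the orientation; rate is the mean speed in mm/s. With f_stop (N) it stops when the force on the tool has changed by that much, and returns True; else False.
- env.move_joints(angles): joint-space move.
- set_gripper(opening): finger opening in mm; the grip force is fixed at half the most; returns when the fingers have stopped.
- env.hold(seconds).
- env.ik(position, orientation): joint angles nearest the present ones, or None.
- env.read_state(): the state.
- viewer.camera(name): name is "scene" or "top" or "wrist"; returns the picture (400x640x3 uint8, blue, green, red); there is no depth.
- viewer.camera_params(name): a dict with "fx", "fy", "cx", "cy" (pixels), "pose" (4x4, takes a point from camera to world coordinates); the wrist camera has in their place "tool_from_camera" (4x4, takes a point from camera to tool coordinates, whose origin is the TCP and whose axes are the flange's). Camera axes: x right, y up, looking along -z (the intrinsics and any distortion apply to the point x, -y, -z); pixel columns grow to the right and rows downward; lengths in mm; the calibration is good to about 2 mm. A picture is of the moment at which its call begins: read the wrist's pose just before it. camera_params takes no time and is no camera call.
A pose or a line that the arm cannot do raises env.IKError and nothing moves.
- workorder.sign_off(): hands the job in; it is judged then, once.
The state is a dict: "time_s": time; "qpos": joint angles; "dq": joint speeds; "tau": joint torques, N m; "tool_pos": TCP position; "orientation": TCP orientation; "force": force on the tool from outside, world axes, zero at the start; "wrist_torque": the same for the moment, N m; "width": finger opening in mm; "grip_force": force on a finger pad.
Only numpy, scipy, OpenCV 4.12 (cv2) and the standard library are available. Lean on these libraries where they do the work, as an engineer would, in place of code of your own. Each camera call takes 0.05 s, during which the arm holds its last target. There are 200 camera calls.

## Task

Lay out the hot-toddy set: stand the cup in the middle well of the oak board with its handle pointing out over the board's front long side (the one towards you), the steel jigger in the end well next to the slate coaster, the spice jar in the other end well, and the pale grey lidded canister in the middle of the coaster. The teaspoon that lies on the coaster goes on the bare worktop just in front of the board, lengthwise along it and centred on it. Seat everything fully down without tipping any of the standing things over on the way, and leave the brass bottle stopper and the cork where they are.

Things in the scene. Friction and masses are not known exactly. Their poses are not given: they have to be found in the camera images.
- cup: small cream espresso cup with red lines, loose, 52 mm high; bowl 62 mm across at the rim, tapering to a 33 mm foot (43 mm at 7 mm up). Origin at underside height, midway along its 89 mm length with handle; z up. The handle (13 mm wide) points to its own -y; the bowl's axis lies 13 mm from the origin to its own +y. Grip the bowl near the rim, along its own x
- jigger: steel double-cone bar measure (jigger), loose, 80 mm high, 46 mm across at the foot and 40 mm at the top rim; it is solid to the fingers all the way (no waist to feel). Origin at the centre of the underside, z up
- spice_jar: glass spice jar with a yellow screw cap, loose, 100 mm high; body 44 mm square with rounded corners (52 mm across the corners), flat sides along its own x and y; the cap, the top 20 mm, is 44 mm across and round. Origin at the centre of the underside, z up
- canister: round pale grey canister with a lid that is fixed on, loose, 70 mm across, 85 mm high; the round knob in the middle of the lid is 20 mm across and stands between 72 and 85 mm above the underside; grip it there. Origin at the centre of the underside, z up
- teaspoon: steel teaspoon, loose, on its back, lying on the coaster at the start; 137 mm long along its own x, bowl at +x, 13 mm high. Grip it low across the bowl: 28 mm wide 44 mm from the middle, widest 6 mm above its underside and sloping in above that; the handle slips out of the fingers. It is flat underneath. Origin under the middle of its length, at underside height; z up
- serving_board: oak board, fixed, 80 mm (own x) by 270 mm (own y), 18 mm thick, with three equal round wells in a row at own y = -84, 0 and +84 mm, 66 mm across and 8 mm deep (floor 10 mm above the worktop). Origin at the centre of the underside; its own -x is the front, towards the robot, +x towards the wall
- coaster: black slate coaster, fixed to the worktop, 96 mm square, 6 mm thick; it lies beyond one end or the other of the board. Origin at the centre of the underside, z up
- stopper: brass-coloured bottle stopper standing on its 34 mm knob, loose, 48 mm high; a bystander. Origin at the centre of the underside
- cork: wine cork lying on its side, loose, 23 mm thick, 45 mm long along its own y; a bystander. Origin under its middle, at the height of its underside
Things that resemble listed ones, but are neither listed nor needed, are in the scene too. Leave any blue or pink look-alike of the spice_jar alone.

How it is judged (in metres and radians):
At the end, for the whole second after the job is handed in: Cup (handle within 28 deg of front), jigger and jar on their wells' floors, upright within 6 deg; canister upright, within 15 mm of the coaster's centre; spoon flat on the worktop, middle 13-82 mm before the board's front edge, within 40 mm of its middle, along it within 17 deg; all at rest (angle between each of cup, jigger, spice_jar, canister's own z axis and vertical below 0.1 rad and height (world z) of cup between 0.006 and 0.0145 m and height (world z) of jigger between 0.006 and 0.0145 m and height (world z) of spice_jar between 0.006 and 0.0145 m and x of cup in the frame of serving_board between -0.032 and 0 m and y of cup in the frame of serving_board between -0.02 and 0.02 m and angle between the y axis of cup and the x axis of serving_board, either way round below 0.5 rad and ((y of coaster in the frame of serving_board above 0 m and x of jigger in the frame of serving_board between -0.016 and 0.016 m and y of jigger in the frame of serving_board between 0.068 and 0.1 m and x of spice_jar in the frame of serving_board between -0.016 and 0.016 m and y of spice_jar in the frame of serving_board between -0.1 and -0.068 m) or (y of coaster in the frame of serving_board below 0 m and x of jigger in the frame of serving_board between -0.016 and 0.016 m and y of jigger in the frame of serving_board between -0.1 and -0.068 m and x of spice_jar in the frame of serving_board between -0.016 and 0.016 m and y of spice_jar in the frame of serving_board between 0.068 and 0.1 m)) and horizontal distance between canister and coaster below 0.015 m and height (world z) of canister between 0.003 and 0.009 m and x of teaspoon in the frame of serving_board between -0.122 and -0.053 m and y of teaspoon in the frame of serving_board between -0.04 and 0.04 m and angle between the x axis of teaspoon and the y axis of serving_board, either way round below 0.3 rad and height (world z) of teaspoon below 0.004 m and angle between teaspoon's own z axis and vertical below 0.2 rad and linear speed of each of cup, jigger, spice_jar, canister, teaspoon below 0.02 m/s); the robot touches nothing.
It fails at once if the brass stopper or the cork is pushed or carried more than 30 mm (distance of any of stopper, cork from where it was at the start of the episode above 0.03 m).
It fails at once if the cup, jigger, spice jar or canister is tipped by more than 45 degrees (angle between any of cup, jigger, spice_jar, canister's own z axis and vertical above 0.785 rad).
It also fails if it takes over 104 s, if anything falls off the work surface, if the arm or the gripper's body presses on something with over 40 N, if the wrist force passes 120 N, or if a joint passes its speed limit or range.

## Working session

There is one attempt and no reset: what is moved stays moved. The work goes in short steps, each a Python script; the robot and the scene stay as the last script left them, time stands still between calls to the robot, and variables do not carry over. Pictures are saved under pics/ and viewed, at most 14 in all, crops included, and the job is handed in when it is done.

```bash
mkdir -p pics; ls; python3 - <<'E'
from station import env, viewer
import cv2,numpy as np
np.set_printoptions(precision=3,suppress=True)
for n in ("scene","top"):
    cv2.imwrite(f"pics/{n}0.png",viewer.camera(n))
for n in ("scene","top","wrist"): print(n,viewer.camera_params(n))
print(env.read_state())
E
```

```text
pics
scene {'fx': 386.1886973683417, 'fy': 386.1886973683417, 'cx': 315.98550070774695, 'cy': 203.90326418941748, 'pose': array([[   0.994,    0.084,   -0.073,  412.18 ],
       [  -0.111,    0.755,   -0.646, -717.729],
       [   0.001,    0.65 ,    0.76 ,  680.464],
       [   0.   ,    0.   ,    0.   ,    1.   ]])}
top {'fx': 397.44700369795186, 'fy': 397.44700369795186, 'cx': 320.49436818432264, 'cy': 205.38803809830748, 'pose': array([[   0.028,    0.993,   -0.116,  373.66 ],
       [  -0.999,    0.025,   -0.023, -165.61 ],
       [  -0.02 ,    0.117,    0.993,  975.943],
       [   0.   ,    0.   ,    0.   ,    1.   ]])}
wrist {'fx': 307.5525461869877, 'fy': 307.5525461869877, 'cx': 315.97167356166455, 'cy': 198.47798379781648, 'tool_from_camera': array([[ -0.   ,   0.967,   0.253,  67.813],
       [  1.   ,  -0.   ,   0.001,   1.076],
       [  0.001,   0.253,  -0.967, -81.475],
       [  0.   ,   0.   ,   0.   ,   1.   ]])}
{'time_s': 0.1, 'qpos': array([-1.121,  0.424,  1.631,  0.   ,  1.089, -0.019]), 'dq': array([ 0.001, -0.001,  0.   , -0.001,  0.001,  0.001]), 'tau': array([ -0.   , -54.562, -27.432,   0.065,   0.019,  -0.   ]), 'tool_pos': array([ 282.264, -557.223,  302.012]), 'orientation': array([ 0.973,  0.232, -0.   , -0.001]), 'force': array([ 0.198,  0.298, -0.145]), 'wrist_torque': array([-0.022,  0.008, -0.004]), 'grip_force': 0.0, 'width': 87.67962426646926}
```

View pics/scene0.png

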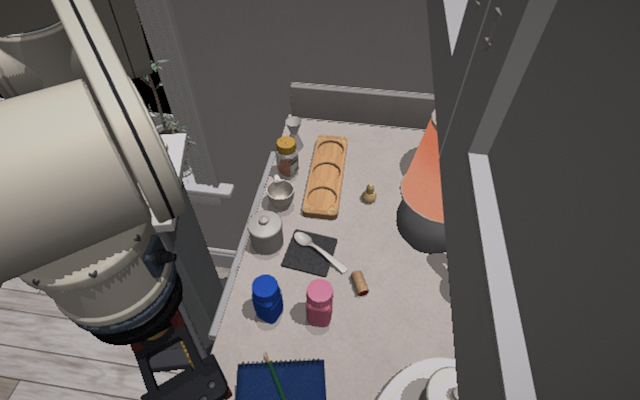

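View pics/top0.png

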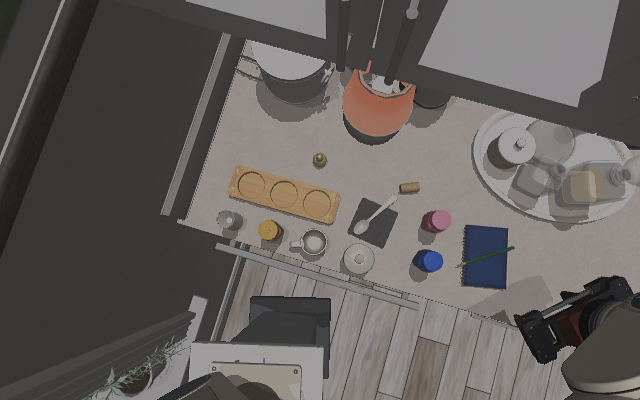

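The set lies between the board and the worktop's front edge. In the top view I see:
- jigger (229,220)
- yellow-cap jar (270,230)
- cup (314,242), handle to the left
- canister (358,258)
- spoon on the coaster (375,215)
- board from (229,180) to (340,210)
- stopper (320,159) and cork (410,187)

Candidates:
- **Jars:** yellow cap (270,230), blue (430,260), pink (437,220). The task names the yellow one.
- **Canisters:** pale grey with a knob (358,258), and another lidded pot on the tray (516,147). I'll check these in a crop.

```bash
cat > h.py <<'E'
import numpy as np, cv2
from scipy.spatial.transform import Rotation as R
from station import env, set_gripper, viewer, workorder
np.set_printoptions(precision=1,suppress=True)
def grab(name):
    s=env.read_state(); p=dict(viewer.camera_params(name))
    if name=="wrist":
        T=np.eye(4); T[:3,:3]=R.from_quat(s["orientation"]).as_matrix(); T[:3,3]=s["tool_pos"]
        p["pose"]=T@p["tool_from_camera"]
    return viewer.camera(name),p
def ray(p,uv):
    d=np.array([(uv[0]-p["cx"])/p["fx"],-(uv[1]-p["cy"])/p["fy"],-1.])
    d=p["pose"][:3,:3]@d
    return p["pose"][:3,3],d/np.linalg.norm(d)
def onz(p,uv,z):
    o,d=ray(p,uv); return o+d*(z-o[2])/d[2]
def tri(rs):
    A=sum(np.eye(3)-np.outer(d,d) for o,d in rs); b=sum((np.eye(3)-np.outer(d,d))@o for o,d in rs)
    x=np.linalg.solve(A,b); return x,max(np.linalg.norm(np.cross(d,x-o)) for o,d in rs)
def down(yaw):  # tool z down, finger line (tool y) along direction yaw+90deg (mod pi)
    x=np.array([np.cos(yaw),np.sin(yaw),0]); z=np.array([0,0,-1.])
    return R.from_matrix(np.c_[x,np.cross(z,x),z]).as_quat()
E
python3 - <<'E'
from h import *
t,tp=grab("top"); s,sp=grab("scene")
pt={"jig":(229,217),"jar":(270,230),"cup":(314,241),"can":(358,258),"stop":(320,157),"blue":(430,261),"pink":(437,220)}
ps={"jig":(293,121),"jar":(286,145),"cup":(280,188),"can":(264,220),"stop":(370,186),"blue":(266,285),"pink":(319,290)}
for k in pt: print(k,*tri([ray(tp,pt[k]),ray(sp,ps[k])]))
for c in [(229,190),(236,165),(340,196),(334,222)]: print("board",onz(tp,c,18))
for c in [(351,230),(365,198),(398,210),(386,245)]: print("coaster",onz(tp,c,6))
for c in [(222,246),(412,304),(183,220),(320,262)]: print("edge",onz(tp,c,0))
a=cv2.resize(t[130:290,215:455],None,fx=3.3,fy=3.3,interpolation=cv2.INTER_CUBIC)[:598,:798]
cv2.imwrite("pics/topcrop.png",a)
E
```

```text
jig [444.2  60.1  88.3] 1.8602868639859094
jar [419.3 -34.4  93.8] 0.30518081466554803
cup [ 398.3 -131.7   55.3] 0.06608354591633217
can [ 362.4 -232.4   73.4] 0.024675280537049777
stop [ 599.2 -139.8   46.6] 0.3194863314877767
blue [ 362.2 -388.5   91.8] 1.6760282636076413
pink [ 452.  -405.6   87.8] 0.5862895468352409
board [518.1  81.6  18. ]
board [580.9  67.7  18. ]
board [ 510.  -190.3   18. ]
board [ 446.3 -177.2   18. ]
coaster [ 428.8 -219.2    6. ]
coaster [ 508.3 -252.1    6. ]
coaster [ 480.7 -333.     6. ]
coaster [ 394.7 -304.5    6. ]
edge [381.5  96.    0. ]
edge [ 256.  -368.5    0. ]
edge [442.9 196.7   0. ]
edge [ 349.3 -145.7    0. ]
```

View pics/topcrop.png

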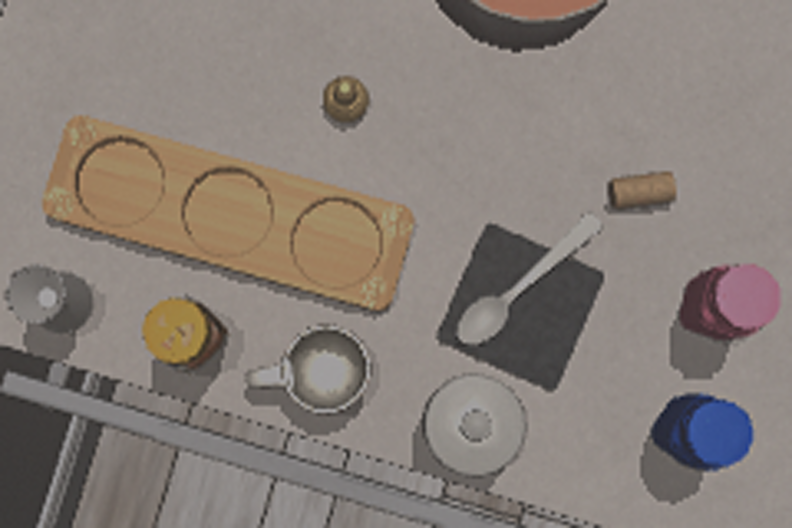

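The enlarged crop confirms the targets: yellow-cap jar at (177,330), pale grey canister with knob at (475,425), cup at (325,370) with its handle to the left, and jigger at (40,298). Blue and pink stay put. The coaster is beyond the board's -y end. Next I'll take two wrist views.

```bash
python3 - <<'E'
from h import *
import pickle
D=[]
for i,p in enumerate([(430,10,270),(430,-170,270)]):
    env.reach(p,down(0)); env.hold(.2)
    D.append(grab("wrist")); cv2.imwrite(f"pics/w{i}.png",D[-1][0])
pickle.dump(D,open("D.pkl","wb"))
s=env.read_state(); print(s["time_s"],s["qpos"],s["tool_pos"])
E
```

```text
3.5583 [-0.4  0.2  2.   0.   0.9  1.2] [ 430.2 -168.8  270. ]
```

View pics/w0.png

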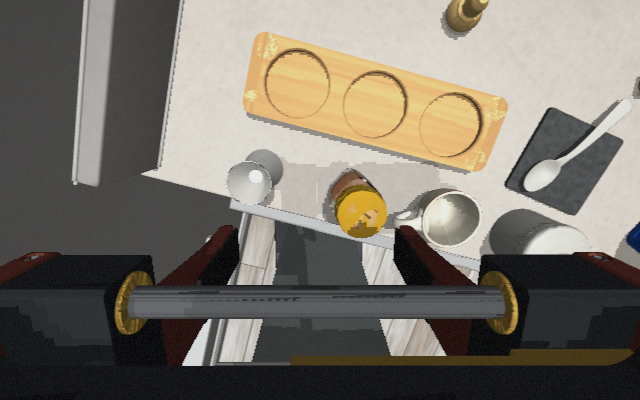

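View pics/w1.png

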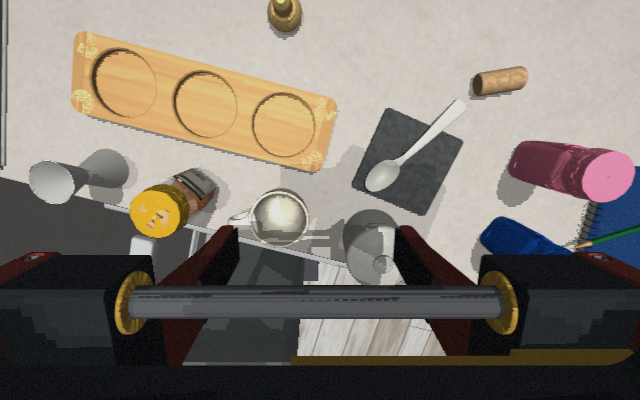

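Both views are clear. In w0 the jigger rim is at (249,182), the cap at (362,214) and the cup at (450,218). In w1 they are at (51,181), (157,212) and (278,216), with the knob at (381,264). I'll fit the board, coaster, cap and spoon with masks, and view one enlarged composite for the grey things.

```bash
python3 - <<'E'
from h import *
import pickle
D=pickle.load(open("D.pkl","rb"))
def big(m):
    c=max(cv2.findContours(m.astype(np.uint8),cv2.RETR_EXTERNAL,cv2.CHAIN_APPROX_NONE)[0],key=cv2.contourArea); return c[:,0].astype(float)
def rect(pts,p,z):
    return cv2.minAreaRect(np.array([onz(p,q,z)[:2] for q in pts],np.float32))
B=[];C=[]
for k,(im,p) in enumerate(D):
    h=cv2.cvtColor(im,cv2.COLOR_BGR2HSV); H,S,V=cv2.split(h); im=im.astype(int)
    m=(H>8)&(H<24)&(S>70)&(V>90); m[176:]=0; B.append(big(m))
    m=(V<95)&(S<90); m[230:]=0; m[:,:(500 if k==0 else 345)]=0;m[:,(630 if k==0 else 468):]=0; m[:95]=0
    if k==0: m[215:]=0; m[200:,:535]=0
    else: m[208:,:408]=0
    C.append(big(cv2.morphologyEx(m.astype(np.uint8),cv2.MORPH_OPEN,np.ones((3,3)))))
    y=(H>18)&(H<32)&(S>170)&(V>120); y[250:]=0; c=big(y); print("cap contour box",c.min(0),c.max(0))
for nm,L,zs in(("board",B,(8,13,18,23)),("coaster",C,(0,6,12))):
    for z in zs: print(nm,z,*[rect(c,p,z) for c,(i,p) in zip(L,D)])
def crop(k,x,y,w=90,hh=75,f=4): return cv2.resize(D[k][0][y:y+hh,x:x+w],None,fx=f,fy=f,interpolation=cv2.INTER_CUBIC)
a=np.vstack([np.hstack([crop(0,215,140),crop(0,400,180)]),np.hstack([crop(1,15,140),crop(1,225,180)])])
cv2.imwrite("pics/comp.png",a)
E
```

```text
cap contour box [336. 189.] [386. 237.]
cap contour box [130. 189.] [179. 237.]
board 8 ((511.76519775390625, -54.950897216796875), (277.5135803222656, 82.49478149414062), 75.63381958007812) ((511.725830078125, -50.010040283203125), (277.68878173828125, 82.5555648803711), 75.64266967773438)
board 13 ((511.5733642578125, -54.033477783203125), (273.4737243652344, 81.29388427734375), 75.6338119506836) ((511.5345764160156, -51.757049560546875), (273.64617919921875, 81.35376739501953), 75.64266967773438)
board 18 ((511.38134765625, -53.11602783203125), (269.4338684082031, 80.09298706054688), 75.63381958007812) ((511.34332275390625, -53.50401306152344), (269.6036071777344, 80.15188598632812), 75.6426773071289)
board 23 ((511.18951416015625, -52.19859313964844), (265.3940124511719, 78.89209747314453), 75.63381958007812) ((511.152099609375, -55.2509765625), (265.56103515625, 78.9500732421875), 75.64266967773438)
coaster 0 ((448.27685546875, -273.52789306640625), (98.91250610351562, 97.28843688964844), 67.52729034423828) ((447.8656005859375, -272.5209045410156), (97.17471313476562, 96.9422607421875), 67.52979278564453)
coaster 6 ((449.1356506347656, -268.72064208984375), (97.22393798828125, 95.6276626586914), 67.52734375) ((448.7314147949219, -270.77081298828125), (95.51576232910156, 95.28727722167969), 67.52977752685547)
coaster 12 ((449.99444580078125, -263.9134826660156), (95.53538513183594, 93.96678924560547), 67.52733612060547) ((449.5973205566406, -269.02081298828125), (93.85681915283203, 93.63229370117188), 67.52978515625)
```

View pics/comp.png

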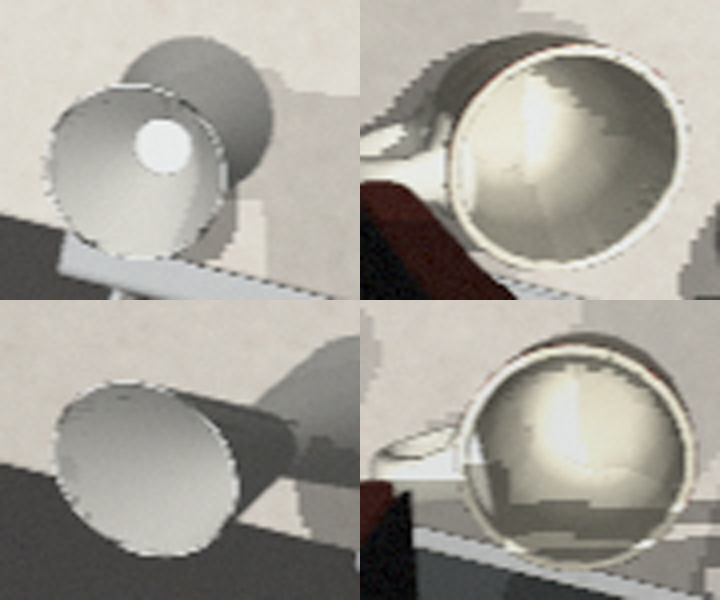

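The composite shows the rims clearly. Jigger rim centres are at w0 (249.2,182.7) and w1 (51.6,182.0); cup rim centres are at w0 (451.9,218.9) and w1 (279.4,219.0). The board fit has both views agreeing at z=18. Now I'll triangulate and pick up the cup.

```bash
python3 - <<'E'
from h import *
import pickle
(_,p0),(_,p1)=pickle.load(open("D.pkl","rb")); tp=viewer.camera_params("top"); sp=viewer.camera_params("scene")
T=lambda a,b:tri([ray(p0,a),ray(p1,b)])
print("jig",*T((249.2,182.7),(51.6,182))); print("cup",*T((451.9,218.9),(279.4,219)))
print("cap",*T((361,213),(154.5,213)))
print("can",*tri([ray(p1,(381,264)),ray(tp,(358.9,258.8))]),*tri([ray(p1,(381,264)),ray(tp,(358.9,258.8)),ray(sp,(264,220))]))
print("handle",*T((397,219),(229.5,220)),onz(tp,(215+249/3.3,130+378/3.3),40))
print("spoon",*T((543,176),(382,176)),*T((629,105),(460,105)))
for c in [(72,88),(95,132),(127,190)]: pass
print("bar",*T((232,200),(107,206)))
print("wells w0",[onz(p0,c,18)[:2] for c in [(297,84),(375,105),(450,125)]])
# jar body base corner guesses in view1 printed later
E
python3 - <<'E'
import sys; sys.path.insert(0,'.')
from h import *
import pickle
D=pickle.load(open("D.pkl","rb"))
a=np.hstack([cv2.resize(D[0][0][155:245,315:400],None,fx=4.6,fy=4.6,interpolation=cv2.INTER_CUBIC),cv2.resize(D[1][0][155:245,130:215],None,fx=4.6,fy=4.6,interpolation=cv2.INTER_CUBIC)])
cv2.imwrite("pics/jar.png",a)
E
```

```text
jig [442.2  68.5  79.7] 0.023115772350991444
cup [ 397.4 -132.1   49.3] 0.06685684388047482
cap [419.  -30.5  97.9] 0.15288985785257894
can [ 360.7 -233.8   77. ] 0.32141673840468243 [ 361.3 -234.1   76.3] 1.429280367296561
handle [393.8 -77.8  40.5] 0.6236884434446935 [388.9 -76.1  40. ]
spoon [ 436.3 -242.9   15.6] 0.15231697132738603 [ 511.7 -321.4   13. ] 0.279400280090045
bar [381.2 127.7 -69.8] 4.666462195946512
wells w0 [array([532.1,  27.7]), array([511.5, -53. ]), array([ 491.2, -133. ])]
```

View pics/jar.png

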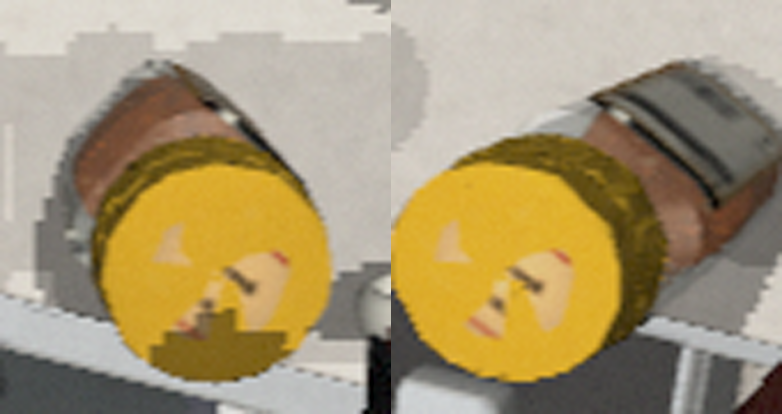

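Jigger, cup and jar measure 80, 49 and 98 mm high, which matches the text. The jar stands exactly where the spoon has to go, so the order is cup, jar, spoon (bowl towards the jigger's well), jigger, canister.

```bash
cat >> h.py <<'E'
BC=np.array([511.4,-53.3]); BY=np.radians(75.64)          # board centre, direction of own y
by=np.array([np.cos(BY),np.sin(BY)]); bx=np.array([by[1],-by[0]])
bpt=lambda x,y: BC+x*bx+y*by
TR=240
def pick(xy,yaw,tcpz,opening):
    set_gripper(opening); q=down(yaw)
    env.reach([*xy,max(TR-40,tcpz+60)],q); env.move_l([*xy,tcpz],rate=120)
    set_gripper(0); s=env.read_state(); print("gripped",s["width"],s["grip_force"],s["time_s"]); return s
def place(xy,yaw,tcpz,opening,f=8):
    s=env.read_state(); env.move_l([*s["tool_pos"][:2],TR],rate=200)
    print("lifted",env.read_state()["width"])
    env.reach([*xy,TR],down(yaw)); env.move_l([*xy,tcpz+15],rate=150)
    hit=env.move_l([*xy,tcpz-4],rate=30,f_stop=f); s=env.read_state()
    print("down",hit,s["tool_pos"],"expected",tcpz,s["width"])
    set_gripper(opening); env.move_l([*xy,TR],rate=200); s=env.read_state(); print(s["time_s"],s["qpos"],s["force"])
E
python3 - <<'E'
from h import *
import pickle
_,p1=pickle.load(open("D.pkl","rb"))[1]
for z,a,b in((15,(192.8,168.5),(214.6,184.3)),(60,(174.8,176.1),(200.4,199.6))):
    d=onz(p1,b,z)-onz(p1,a,z); print("label edge",np.degrees(np.arctan2(d[1],d[0])),np.linalg.norm(d))
h=np.radians(95.5)
pick((397.4,-132.1),h,44+61,84)
place(bpt(0,0),np.pi+BY-np.pi/2,44+61+10,84)
print(viewer is not None)
im,p=grab("wrist"); cv2.imwrite("pics/c1.png",im); cv2.imwrite("pics/t1.png",cv2.resize(grab("top")[0][130:290,215:455],None,fx=3.3,fy=3.3)[:598,:798])
E
```

```text
label edge -128.1533776766013 28.74379888687628
label edge -136.1185755562485 32.38172425226364
gripped 59.17653363531903 30.000832106452435 6.7667
lifted 59.534190848684375
down True [511.5 -53.4 114.9] expected 115 59.74671907623402
11.3 [-0.1  0.4  1.9 -0.   0.9 -1.4] [0.1 0.1 0. ]
True
```

View pics/c1.png

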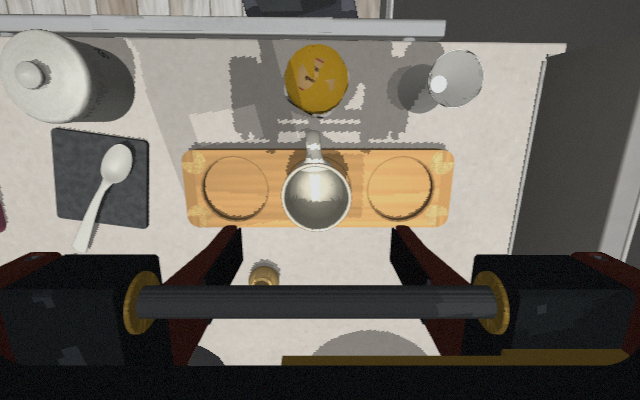

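The cup stands in the middle well with its handle to the front, centred at (316,195). Now the jar and then the spoon.

```bash
python3 - <<'E'
from h import *
pick((418.7,-30.5),np.radians(138),58+61,70)
place(bpt(0,84),BY,58+61+10,66)
set_gripper(50)
# spoon: bowl grip point, handle->bowl direction 133.9 deg
g=np.array([435.5,-242.]); q=down(np.radians(-46.1))
env.reach([*g,180],q); env.move_l([*g,100],rate=150)
hit=env.move_l([*g,80],rate=25,f_stop=5); s=env.read_state(); z=s["tool_pos"][2]; print("touch",hit,z)
env.move_l([*g,z+1.5],rate=20); set_gripper(0); s=env.read_state(); print(s["width"],s["grip_force"],s["time_s"])
env.move_l([*g,z+60],rate=80); env.hold(.1); s=env.read_state(); print(s["width"],s["grip_force"])
cv2.imwrite("pics/c2.png",grab("wrist")[0])
E
```

```text
gripped 43.2424022470404 29.9712679797085 13.7667
lifted 43.59034563041565
down True [532.6  28.1 128.8] expected 129 43.111275778444465
18.225 [ 0.   0.4  1.9 -0.   0.9  0.3] [-0.5  0.1 -0.2]
touch True 85.85310512249029
24.80907728096466 30.000018267023066 22.1583
24.84983390809045 30.000148152290862
```

View pics/c2.png

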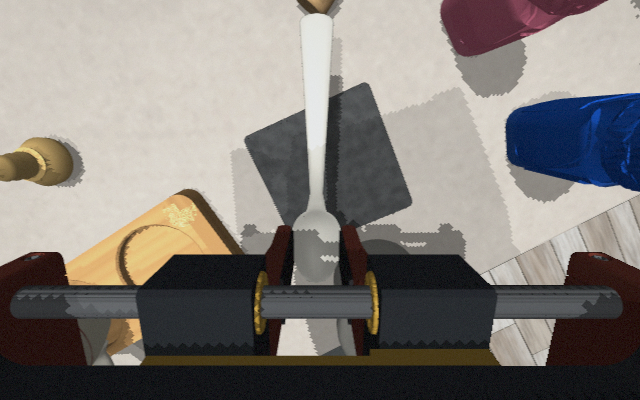

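The spoon is held straight, with its handle along tool +x at (316,15). I'll place it, then move the jigger.

```bash
python3 - <<'E'
from h import *
place(bpt(-85,-44),BY,81.4,44,f=5)
cv2.imwrite("pics/c3.png",grab("wrist")[0])
pick((442.2,68.5),BY,55+61,72)
place(bpt(0,-84),BY,55+61+10,66)
E
```

```text
lifted 24.923974363788354
down True [418.1 -74.9  81. ] expected 81.4 25.133533628095932
28.475 [-0.2  0.2  2.1 -0.   0.8  0. ] [0.7 0.7 1. ]
gripped 42.19431149200837 30.076936230466345 31.2333
lifted 42.444795385265344
down True [ 490.7 -134.8  125.9] expected 126 42.483591314302295
35.4667 [-0.3  0.3  1.9 -0.   0.9 -0. ] [0.5 0.2 0.1]
```

View pics/c3.png

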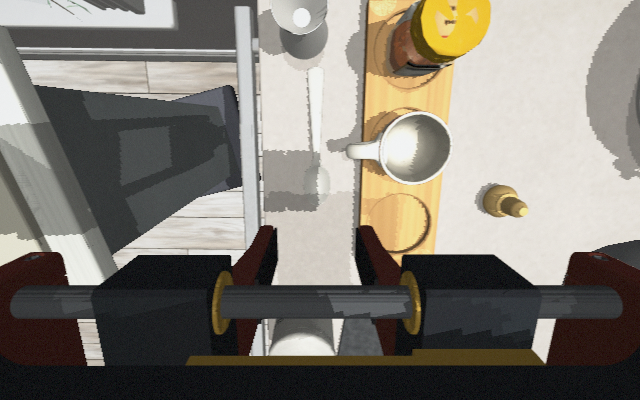

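The spoon lies straight along the board with its bowl at (317,180), and the jigger went down at the expected height. I'll check the knob from a second wrist view, then move the canister.

```bash
python3 - <<'E'
from h import *
import pickle
_,p1=pickle.load(open("D.pkl","rb"))[1]
T=np.eye(4); T[:3,:3]=R.from_quat(down(BY+np.pi/2)).as_matrix(); T[:3,3]=[*bpt(0,0),TR]
pc=dict(p1); pc["pose"]=T@viewer.camera_params("wrist")["tool_from_camera"]
x,e=tri([ray(p1,(381,264)),ray(pc,(30,75))]); print("knob",x,e)
c=x[:2] if np.linalg.norm(x[:2]-[361,-234])<5 else np.array([361,-234])
pick(c,BY,74.5+80,50)
s=env.read_state(); 
place((448.8,-270.5),BY,74.5+80+6,45)
cv2.imwrite("pics/c4.png",grab("wrist")[0])
env.reach([430,-110,330],down(0)); im=grab("wrist")[0]
cv2.imwrite("pics/c5.png",im); cv2.imwrite("pics/t5.png",cv2.resize(grab("top")[0][130:290,215:455],None,fx=3.3,fy=3.3,interpolation=cv2.INTER_CUBIC)[:598,:798])
E
```

```text
knob [ 363.7 -232.2   81.3] 0.867890390388083
gripped 16.8217932790761 30.001528375432827 37.9167
lifted 16.933591058942817
down True [ 447.9 -270.2  159.6] expected 160.5 17.26837224075602
41.2417 [-0.6  0.4  1.9 -0.   0.9 -0.3] [ 0.   0.1 -0.7]
```

View pics/c5.png

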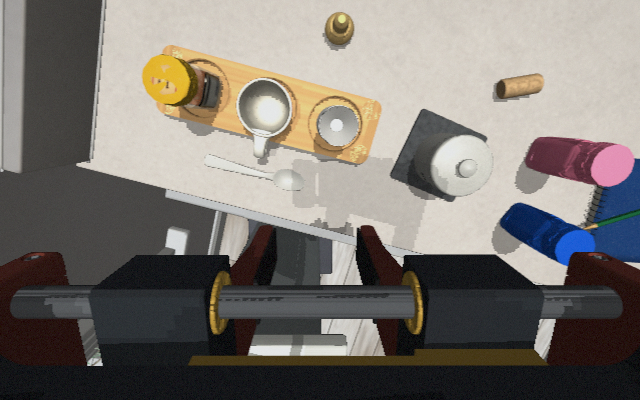

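View pics/t5.png

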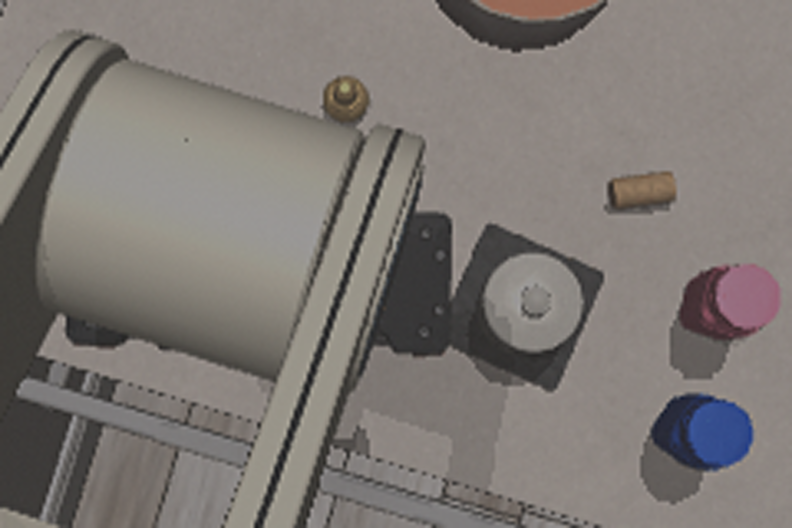

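c5 shows the jar, cup and jigger in their wells, the canister on the coaster with its knob at (466,169), the spoon from (206,160) to (301,181), and stopper and cork unmoved. A numeric check of these, then sign-off.

```bash
python3 - <<'E'
from h import *
im,p=grab("wrist")
f=lambda uv,z:(lambda d:np.array([d@bx,d@by]))(onz(p,uv,z)[:2]-BC)
a,b=f((205,160),5),f((303,182),5); d=b-a
print("spoon mid",(a+b)/2,np.linalg.norm(d),"deg off",np.degrees(np.arctan2(d[0],-d[1])))
print("jar",f((169.5,80),110),"jig",f((338,126),90),"cup bowl",f((264,108),62)," handle",f((260,154),45))
k=onz(p,(466.5,168),91)[:2]; print("canister-coaster",k-[448.8,-270.5])
tp=viewer.camera_params("top"); print("top knob",onz(tp,(215+537/3.3,130+299/3.3),91)[:2])
E
```

```text
spoon mid [-85.4   3. ] 132.5759546414504 deg off 1.4418162439341151
jar [ 0.9 79.2] jig [ -0.6 -83.2] cup bowl [-2.4 -2.1]  handle [-55.   -5.5]
canister-coaster [-1.5  1.4]
top knob [ 446.4 -273.5]
```

```bash
python3 -c "
from station import workorder,env
print(workorder.sign_off(), env.read_state()['time_s'])"
```

```text
the job is handed in; nothing more can be done
the job is handed in; nothing more can be done
```

The hot-toddy set is laid out and the job is handed in at roughly 43 s of the 104 s allowed; my last measurements put every piece within its limits, but the sign-off returned no verdict.

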